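# Set up the lid rack: hang the divider, set and clamp the sliding leg

## Task

Set up the lid rack on the cold-room table: hang the loose steel divider astride the rack's bar, near the end post on the robot's left (+y), and let go of it; then slide the rack's leg along the bar, its clamp lever still open, until its pointer lines up with the mark clip on the scale. Only there squeeze the sprung lever fully shut against the leg's fin between the fingers, and finish holding: keep the lever squeezed and the leg gripped at the mark, do not let go. Leave the tub, the pan and the jar where they are.

Things in the scene. Friction and masses are not known exactly. Their poses are not given: they have to be found in the camera images.
- rack: Fixed rack. Base 110 (x) x 500 (y) x 12 mm; posts 16 mm square, 130 mm high, at y = -230 and +230 mm; between them along y at x = 0 a square steel bar, 16 x 16 mm, its top 130 mm above the table. White scale strip on the base's +x edge. Origin: centre of the underside, y towards the end post on the robot's left. The leg starts in the bar's -y part; the bar on its +y side is free.
- divider: Loose dark inverted U, 0.15-0.3 kg: two plates 50 mm wide (y), 28 mm apart inside, 36 outside (x); their top's underside 60, upper face 64 mm above the origin; on it, centred, a grip tab 8 (x) x 40 (y) mm, up to 98 mm. Origin: centre between the lower edges. Starts standing on the table, left or right of the robot. Hung on the bar: origin 70 mm above the table, y along the bar (either way round).
- leg: The leg that slides along the bar (rack's y only, 260 mm of travel), about 9 N friction; stays where left. Grey collar, a 36 mm cube, on the bar, its top 142 mm above the table; on it a fin (-y side) and a lever (+y side), with the lever shut 28 mm wide together along y, centred on the leg. Origin: under the leg's middle at table level; axes parallel to the rack's.
- leg_pointer (a point): Tip of the small dark pointer on the leg's foot, 20 mm above the table, 40 mm to the rack's +x from the leg's middle and at the same y as the middle.
- mark: Fixed black mark clip, 12 mm wide, 20 mm high, on the scale strip at the +x edge of the rack's base. Origin: bottom of its centre, 14 mm above the table; axes parallel to the rack's. The leg is at its mark when the pointer has the same y as this clip in the rack's frame.
- fin_top (a point): Middle of the top of the fin, a fixed upright grip fin on the leg's collar, 26 (x) x 10 (y) x 44 mm high. The top is 186 mm above the table, 9 mm to the -y side of the leg's middle; outer face 14 mm from the middle. Pushing it towards +y slides the leg and leaves the lever alone.
- lever: Upright black lever beside the fin, 24 (x) x 8 (y) x 38 mm. Origin: on the hinge at its foot, 146 mm up, 10 mm to the +y side of the leg's middle; z along the lever: upright when shut, 0.45 rad off when open (its start). Open, its top is 16 mm farther out (44 mm over both); 1 to 5 N there shuts it (outer face 14 mm from the middle). No catch: its spring reopens it.
- tub: Bystander: closed white plastic tub, 98 mm across, 90 mm high. Origin: centre of its underside.
- pan: Bystander: open steel pan 176 x 108 x 65 mm. Origin: centre of its underside.
- jar: Bystander: amber jar, 72 mm across, 110 mm high. Origin: centre of its underside.
Things that resemble listed ones, but are neither listed nor needed, are in the scene too. Leave any purple or yellow look-alike of the divider alone.

How it is judged:
By the outcome, as a careful person would: the job done as asked, in the order asked, and still so for the second after the job is handed in, while the arm keeps its last pose, push and grip.
It also fails if it takes over 64 s, if anything falls off the work surface, if the arm or the gripper's body presses on something with over 40 N, if the wrist force passes 120 N, or if a joint passes its speed limit or range.

## Robot

A 7-joint arm with a two-finger parallel gripper is mounted at the origin on the work surface. World frame = base frame: x ahead of the robot, y to its left, z up, the work surface at z = 0. Lengths are in m, angles in rad, forces in N, time in s.
With the tool pointing down it reaches from about 0.425 to 0.975 m from the base axis. Payload 16.7 kg.
Tool frame: the origin (TCP) lies between the finger pads; the fingertips stand 22 mm ahead of it and the grasp point (between the pads) lies 3 mm ahead of it; z points along the fingers, y is the line along which they close (so a half turn about z gives the same grasp; the last joint's range is limited). The gripper opens to 85 mm and grips with 20 to 120 N. Pads are 22 mm wide; open, the fingers measure 114 mm over their backs; the gripper's body (76 mm by 85 mm) begins 54 mm behind the grasp point. The pads swing forward as they close: fully open they stand 13 mm farther back than shut.
Start: joints at [-1.466, 0.426, 0.074, 1.606, -0.034, 1.111, -0.067], TCP at [0.169, 0.653, 0.253] pointing down, gripper open.
Joint ranges: [-2.85, 2.85], [-0.5, 2.14], [-1.23, 1.37], [0.21, 2.46], [-1.02, 4.16], [0.16, 2.05], [-2.73, 2.73]. Speed limits (rad/s): [1.89, 1.89, 2.39, 2.39, 3.01, 3.01, 3.01].

## Interface

Orientations are given as a unit quaternion [w, x, y, z].
In Python, from cell import r, eyes, sign_off gives the robot as it stands.
- The arm moves only by the tool jog_arm, never from a script. Its argument "steps" is a list of rows, each an object of numbers: "tx", "ty", "tz": the shift along the tool's x, y, z in m; "rx", "ry", "rz": the turn, a rotation vector about the tool's x, y, z in rad. In form: [{"tx": .., "ty": .., "tz": .., "rx": .., "ry": .., "rz": ..}, ...]. A call has 1 to 12 rows; each row is the pose to reach, as a shift and turn from the pose commanded when the call began, along the tool's axes at that moment; what a row does not reach only later rows make up. A row lasts 1/10 s, in which the tool goes at most 50 mm and 8.59 degrees, less where a joint would pass 70% of its speed; a pose out of reach is approached as far as the arm can. A call with a gripper value outside its range is refused whole. "jaw" is the finger opening in m, from 0 to 0.0854, set as the call begins (left out, the last holds). The fingers move at their own pace and stop on an object; "grip_force" is the grip in N (left out, the last holds). Time passes only in rows, so rows that repeat a pose let the fingers close. It gives the time, the measured TCP pose, the force, the opening and the grip force at its end, in the units of the state.
- r.state(): the state, without advancing time (a new reading comes with each control period).
- eyes.snapshot(name): name is "side" or "top"; returns (picture, depth): 420x560x3 uint8, blue, green, red; 420x560 float32, m along the optical axis (not along the pixel's ray), 0 where there is no reading.
- eyes.get_calibration(name): a dict with "fx", "fy", "cx", "cy" (pixels), "eye" and "rotation" of the camera in the world. Camera axes: x right, y up, looking along -z (the intrinsics and any distortion apply to the point x, -y, -z); pixel columns grow to the right and rows downward; lengths in m; the calibration is good to about 2 mm. A picture is of the moment at which its call begins. get_calibration takes no time and is no camera call.
- sign_off(): hands the job in; it is judged then, once.
The state is a dict: "clock": time; "joints": joint angles; "qd": joint speeds; "effort": joint torques, N m; "eef_pos": TCP position; "eef_rot": TCP orientation; "force": force on the tool from outside, world axes, zero at the start; "torque": the same for the moment, N m; "finger_gap": finger opening in m; "gripper_force": force on a finger pad.
Only numpy, scipy, OpenCV 4.12 (cv2) and the standard library are available. Lean on these libraries where they do the work, as an engineer would, in place of code of your own. Each camera call takes 0.05 s, during which the arm holds its last target. There are 200 camera calls.

## Working session

There is one attempt and no reset: what is moved stays moved. The work goes in short steps, Python scripts to look and compute and a tool call to move; the robot and the scene stay as the last step left them, time stands still between calls to the robot, and variables do not carry over. Pictures are saved under pics/ and viewed, at most 10 in all, crops included, and the job is handed in when it is done.

Besides the shell and the picture viewer there is one more tool, called after "Request:" in YAML: its name, and indented under it one key for each argument. jog_arm: Moves the arm, as the interface text tells. Its arguments: {"type":"object","properties":{"steps":{"type":"array"},"jaw":{"type":"number"},"grip_force":{"type":"number"}},"required":["steps"]}

```bash
ls; mkdir -p pics
cat > h.py <<'E'
import numpy as np, cv2
from cell import r, eyes
def snap(n):
    im,d=eyes.snapshot(n); np.savez(f'pics/{n}.npz',im=im,d=d); return im,d
def pt(n,u,v,d,z=None):
    c=eyes.get_calibration(n); R=np.array(c['rotation']);e=np.array(c['eye'])
    p=np.array([(u-c['cx'])/c['fx'],-(v-c['cy'])/c['fy'],-1.0])
    if z is not None:
        w=R@p; return e+w*(z-e[2])/w[2]
    return e+R@(p*d)
def cloud(n,d):
    c=eyes.get_calibration(n); R=np.array(c['rotation']);e=np.array(c['eye'])
    v,u=np.mgrid[0:420,0:560]
    p=np.stack([(u-c['cx'])/c['fx']*d,-(v-c['cy'])/c['fy']*d,-d],-1)
    return p@R.T+e
E
python3 - <<'E'
from h import *
for n in('side','top'):
    im,d=snap(n); print({k:np.round(np.array(v),4).tolist() for k,v in eyes.get_calibration(n).items() if not isinstance(v,str)})
    cv2.imwrite(f'pics/{n}0.png',cv2.resize(im,(800,600),interpolation=cv2.INTER_CUBIC))
s=r.state();print(s)
E
```

```text
pics
{'fx': 519.571, 'fy': 519.571, 'cx': 276.0963, 'cy': 211.5445, 'eye': [0.45, 1.1758, 0.9325], 'rotation': [-0.0194, -0.0131, 0.4673, 0.8838]}
{'fx': 436.0895, 'fy': 436.0895, 'cx': 273.5667, 'cy': 210.7317, 'eye': [0.4428, -0.0365, 1.1574], 'rotation': [0.7158, 0.0175, -0.017, -0.6979]}
{'clock': 0.1, 'joints': array([-1.4665365 ,  0.42666544,  0.07384126,  1.6065453 , -0.0340941 ,
        1.11076668, -0.06707094]), 'qd': array([-8.35240238e-04, -2.98927831e-03, -2.14776237e-03, -1.46451036e-03,
        3.43083199e-05,  3.07394530e-04,  7.09975920e-04]), 'effort': array([ 8.68791860e-03, -9.51529884e+01,  3.77226636e+00, -4.64411008e+01,
        1.98664377e-02,  6.41369523e-03,  5.01258376e-05]), 'eef_pos': array([0.16938907, 0.65305528, 0.25268192]), 'eef_rot': array([-3.17309789e-05,  1.26534441e-01,  9.91962055e-01, -5.62066373e-04]), 'force': array([ 0.56762809,  0.36164083, -0.53091455]), 'torque': array([ 0.02892806, -0.03247738, -0.01663158]), 'gripper_force': 0.0, 'finger_gap': 0.0853088454381604}
```

View pics/top0.png

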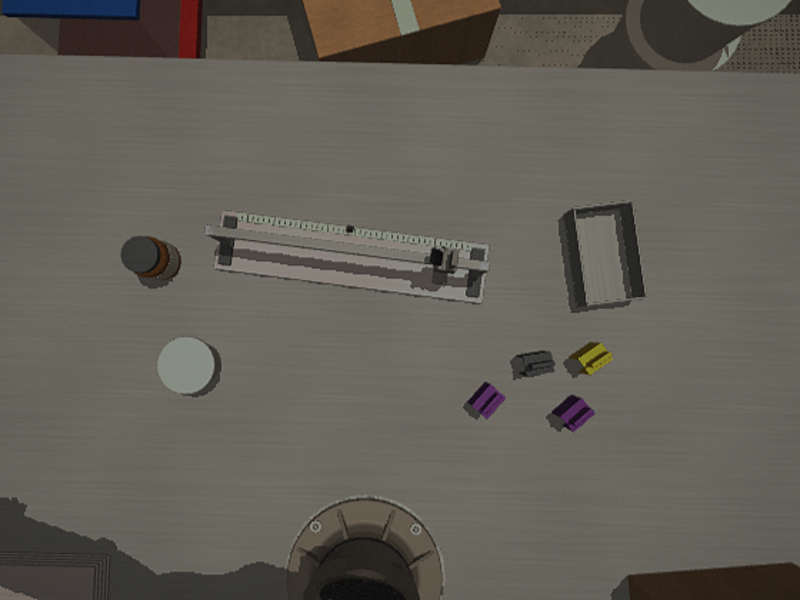

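View pics/side0.png

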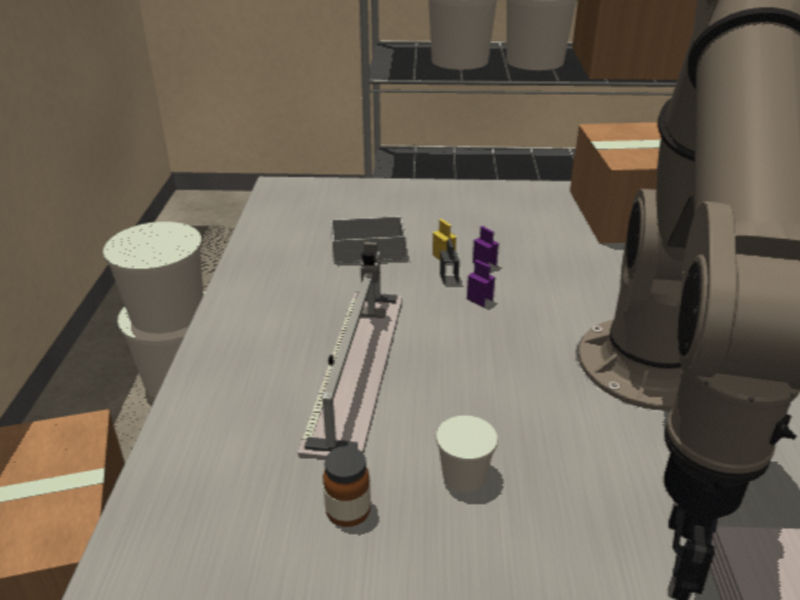

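Top view: the rack runs from (215,240) to (488,275), with the leg at (443,258) and the mark clip at (349,230). The dark divider is at (533,363), the jar at (145,257) and the tub at (187,366). The side view agrees. Next I'll measure with depth and enlarged crops.

```bash
sed -i "s/R=np.array(c\['rotation'\])/R=Q(c['rotation'])/; 2a from scipy.spatial.transform import Rotation as S\ndef Q(q): return S.from_quat(np.roll(q,-1)).as_matrix()" h.py
python3 - <<'E'
from h import *
f=np.load('pics/top.npz');im,d=f['im'],f['d'];P=cloud('top',d)
print('table',P[200,250], P[320,200])
def reg(u0,u1,v0,v1,z0,z1,t):
    q=P[v0:v1,u0:u1].reshape(-1,3);q=q[(q[:,2]>z0)&(q[:,2]<z1)]
    if len(q)<3: print(t,len(q));return
    r_=cv2.minAreaRect((q[:,:2]*1000).astype(np.float32)); print(t,len(q),q.mean(0).round(4),r_)
reg(352,392,238,268,.085,.11,'tab');reg(352,392,238,268,.055,.075,'divtop');reg(352,392,238,268,.03,.11,'divall')
reg(140,350,140,215,.115,.135,'bar');reg(295,325,168,195,.165,.2,'fin/lever')
reg(295,325,168,195,.136,.15,'collar')
reg(80,130,155,200,.1,.13,'jar');reg(105,155,230,280,.08,.1,'tub');reg(385,460,135,225,.05,.08,'pan')
reg(140,350,140,215,.008,.017,'base');reg(235,255,150,172,.025,.045,'clip')
a=cv2.resize(im[140:215,140:350],None,fx=3.8,fy=3.8,interpolation=cv2.INTER_CUBIC)
b=cv2.resize(im[235:275,340:400],None,fx=7,fy=7,interpolation=cv2.INTER_CUBIC)
c=np.zeros((a.shape[0]+b.shape[0],a.shape[1],3),np.uint8);c[:a.shape[0]]=a;c[a.shape[0]:,:b.shape[1]]=b
g=cv2.resize(im[140:175,225:275],None,fx=7,fy=7,interpolation=cv2.INTER_CUBIC);c[a.shape[0]:a.shape[0]+245,430:430+350]=g
cv2.imwrite('pics/c1.png',c);print(c.shape)
E
```

```text
table [0.52539436 0.02777807 0.01154017] [0.20743954 0.15066436 0.00094226]
tab 63 [ 0.3943 -0.2938  0.0976] ((394.22955322265625, -294.66046142578125), (8.1067533493042, 39.01654815673828), 11.348166465759277)
divtop 229 [ 0.395  -0.2935  0.0645] ((394.11016845703125, -295.03826904296875), (36.0312614440918, 50.33469009399414), 10.784701347351074)
divall 318 [ 0.3951 -0.2927  0.0703] ((394.11297607421875, -294.92340087890625), (36.14229965209961, 50.525665283203125), 10.63070297241211)
bar 1313 [0.581  0.0554 0.1295] ((575.54638671875, 41.48213195800781), (475.2203674316406, 26.50082778930664), 83.98807525634766)
fin/lever 128 [ 0.563  -0.1162  0.1803] ((564.3869018554688, -116.38001251220703), (43.25293731689453, 25.781230926513672), 82.04224395751953)
collar 116 [ 0.5596 -0.1222  0.1427] ((562.9635620117188, -123.68572235107422), (35.715728759765625, 35.51651382446289), 84.33500671386719)
jar 558 [0.5633 0.3913 0.11  ] ((563.3123168945312, 392.9237060546875), (62.44438552856445, 61.324283599853516), 89.34941101074219)
tub 1275 [0.3779 0.3119 0.0903] ((377.7297668457031, 312.50079345703125), (96.12452697753906, 96.93126678466797), 59.99153518676758)
pan 646 [ 0.5958 -0.4188  0.0615] ((592.8936767578125, -417.2591552734375), (176.33065795898438, 110.1155014038086), 8.69799518585205)
base 5442 [0.5766 0.0485 0.0126] ((580.2318725585938, 40.92256164550781), (499.6475830078125, 110.42707061767578), 83.94803619384766)
clip 15 [0.6297 0.0433 0.0297] ((629.8841552734375, 42.835994720458984), (10.595491409301758, 8.098294258117676), 89.06595611572266)
(565, 798, 3)
```

View pics/c1.png

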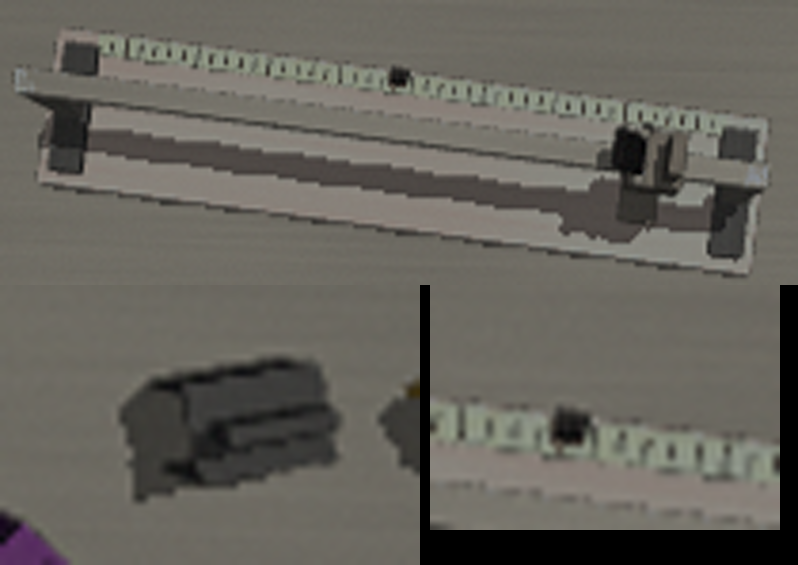

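The crops show the mark clip near (245,160) in full-frame pixels and the leg towards the -y end. The divider tab is well resolved. Next: a move-planning helper, a finer estimate of the mark, and the approach to the divider.

```bash
cat >> h.py <<'E'
RO=np.array([.5802,.0409]);UY=np.array([.1054,.9944]);UX=np.array([.9944,-.1054])
def rk(x,y): return RO+UX*x+UY*y
def go(x,y,z,yaw):
    """print row values to reach TCP (x,y,z), tool down, tool y axis at yaw deg"""
    s=r.state();R0=Q(s['eef_rot']);a=np.radians(yaw)
    yv=np.array([np.cos(a),np.sin(a),0]);zv=np.array([0,0,-1.]);R1=np.stack([np.cross(yv,zv),yv,zv],1)
    t=R0.T@(np.array([x,y,z])-s['eef_pos']);w=S.from_matrix(R0.T@R1).as_rotvec()
    print('t',t.round(4).tolist(),'r',w.round(4).tolist())
E
python3 - <<'E'
from h import *
f=np.load('pics/top.npz');im=f['im'];g=im.max(2).astype(float)
print(im[156:166,238:252].max(2))
w=np.clip(110-g[156:165,239:251],0,60);v,u=np.mgrid[156:165,239:251]
uc,vc=(w*u).sum()/w.sum(),(w*v).sum()/w.sum()
for z in(.034,.030): p=pt('top',uc,vc,0,z)[:2];print(uc,vc,p,(p-RO)@UX,(p-RO)@UY)
go(.52,.1,.27,30);go(.394,-.295,.2,10.8)
E
```

```text
[[111 109 111 111 113 113 113 114 111 111 110 112 110 109]
 [ 86 107 108 109 111  77  93  93 113 112 109 109 111 109]
 [133 131 135 124 101  47  48  49  62  71 109 107 108 106]
 [143 144 146 145  80  34  35  25  34  37 133 121 114  98]
 [143 146 123 126  72  26  34  23  38  67  81 138 140 138]
 [144 145  93 142  60  14  16  11  21 105  79 145 146 148]
 [147 146 110 148  86  79  45  57  57 142  87 142 146 123]
 [128 130 117 149 141  89 136 139 137 148 110 145 145 115]
 [133 135 133  88 101  86  99 112 129 128 113 143 145 140]
 [135 137 137 125 128 128 129 129 134 133 131 120 134 137]]
244.49707943925233 160.02044392523365 [0.62732617 0.04369333] 0.04656784570665559 0.007744781652308203
244.49707943925233 160.02044392523365 [0.62798331 0.04397897] 0.04719119643853477 0.008098092083479056
t [-0.4782, -0.4473, -0.0168] r [-0.001, 0.0005, 0.7934]
t [-0.4554, -0.8613, 0.0537] r [-0.001, 0.0007, 1.1286]
```

Request:
jog_arm:
  steps:
    - {"tx":-0.478,"ty":-0.447,"tz":-0.017,"rz":0.793}
    - {"tx":-0.478,"ty":-0.447,"tz":-0.017,"rz":0.793}
    - {"tx":-0.478,"ty":-0.447,"tz":-0.017,"rz":0.793}
    - {"tx":-0.478,"ty":-0.447,"tz":-0.017,"rz":0.793}
    - {"tx":-0.478,"ty":-0.447,"tz":-0.017,"rz":0.793}
    - {"tx":-0.478,"ty":-0.447,"tz":-0.017,"rz":0.793}
    - {"tx":-0.478,"ty":-0.447,"tz":-0.017,"rz":0.793}
    - {"tx":-0.478,"ty":-0.447,"tz":-0.017,"rz":0.793}
    - {"tx":-0.478,"ty":-0.447,"tz":-0.017,"rz":0.793}
    - {"tx":-0.478,"ty":-0.447,"tz":-0.017,"rz":0.793}
    - {"tx":-0.478,"ty":-0.447,"tz":-0.017,"rz":0.793}
    - {"tx":-0.478,"ty":-0.447,"tz":-0.017,"rz":0.793}
  jaw: 0.0854

```text
validation failed for argument at $.st...
```

```bash
python3 -c "
from h import *
s=r.state();print(s['clock'],s['eef_pos'],s['joints'].round(2));go(.394,-.295,.2,10.8)"
```

```text
0.1 [0.16938907 0.65305528 0.25268192] [-1.47  0.43  0.07  1.61 -0.03  1.11 -0.07]
t [-0.4554, -0.8613, 0.0537] r [-0.001, 0.0007, 1.1286]
```

Request:
jog_arm:
  steps:
    - {"tx":-0.478,"ty":-0.447,"tz":-0.017,"rx":0,"ry":0,"rz":0.793}
    - {"tx":-0.478,"ty":-0.447,"tz":-0.017,"rx":0,"ry":0,"rz":0.793}
    - {"tx":-0.478,"ty":-0.447,"tz":-0.017,"rx":0,"ry":0,"rz":0.793}
    - {"tx":-0.478,"ty":-0.447,"tz":-0.017,"rx":0,"ry":0,"rz":0.793}
    - {"tx":-0.478,"ty":-0.447,"tz":-0.017,"rx":0,"ry":0,"rz":0.793}
    - {"tx":-0.478,"ty":-0.447,"tz":-0.017,"rx":0,"ry":0,"rz":0.793}
    - {"tx":-0.478,"ty":-0.447,"tz":-0.017,"rx":0,"ry":0,"rz":0.793}
    - {"tx":-0.478,"ty":-0.447,"tz":-0.017,"rx":0,"ry":0,"rz":0.793}
    - {"tx":-0.478,"ty":-0.447,"tz":-0.017,"rx":0,"ry":0,"rz":0.793}
    - {"tx":-0.478,"ty":-0.447,"tz":-0.017,"rx":0,"ry":0,"rz":0.793}
    - {"tx":-0.478,"ty":-0.447,"tz":-0.017,"rx":0,"ry":0,"rz":0.793}
    - {"tx":-0.478,"ty":-0.447,"tz":-0.017,"rx":0,"ry":0,"rz":0.793}

```text
clock: 1.3
eef_pos: [0.4912, 0.1449, 0.2691]
eef_rot: [-0.0, 0.5, 0.866, 0.0]
force: [0.5, 0.7, -0.4]
finger_gap: 0.0854
gripper_force: 0.0
```

```bash
python3 -c "
from h import *
s=r.state();print(s['eef_pos'],s['joints'].round(2));go(.394,-.295,.2,10.8)"
```

```text
[0.49121881 0.14487494 0.26905007] [-0.9   0.15  0.55  1.97 -0.09  1.04  0.21]
t [-0.3321, -0.3044, 0.0689] r [0.0002, -0.0003, 0.3358]
```

Request:
jog_arm:
  steps:
    - {"tx":-0.332,"ty":-0.304,"tz":0.069,"rx":0,"ry":0,"rz":0.336}
    - {"tx":-0.332,"ty":-0.304,"tz":0.069,"rx":0,"ry":0,"rz":0.336}
    - {"tx":-0.332,"ty":-0.304,"tz":0.069,"rx":0,"ry":0,"rz":0.336}
    - {"tx":-0.332,"ty":-0.304,"tz":0.069,"rx":0,"ry":0,"rz":0.336}
    - {"tx":-0.332,"ty":-0.304,"tz":0.069,"rx":0,"ry":0,"rz":0.336}
    - {"tx":-0.332,"ty":-0.304,"tz":0.069,"rx":0,"ry":0,"rz":0.336}
    - {"tx":-0.332,"ty":-0.304,"tz":0.069,"rx":0,"ry":0,"rz":0.336}
    - {"tx":-0.332,"ty":-0.304,"tz":0.069,"rx":0,"ry":0,"rz":0.336}
    - {"tx":-0.332,"ty":-0.304,"tz":0.069,"rx":0,"ry":0,"rz":0.336}
    - {"tx":-0.332,"ty":-0.304,"tz":0.069,"rx":0,"ry":0,"rz":0.336}
    - {"tx":-0.332,"ty":-0.304,"tz":0.069,"rx":0,"ry":0,"rz":0.336}
    - {"tx":-0.332,"ty":-0.304,"tz":0.069,"rx":0,"ry":0,"rz":0.336}

```text
clock: 2.5
eef_pos: [0.3937, -0.292, 0.1998]
eef_rot: [-0.0, 0.637, 0.77, 0.0]
force: [0.3, -0.6, -0.2]
finger_gap: 0.0857
gripper_force: 0.0
```

```bash
python3 -c "
from h import *
s=r.state();print(s['eef_pos'],s['joints'].round(2),s['qd'].round(3));go(.3941,-.295,.094,10.8)"
```

```text
[ 0.39371314 -0.29197112  0.19977624] [-0.25  0.25  0.88  2.1  -0.25  0.89  0.97] [-0.026 -0.011 -0.005  0.004  0.001 -0.     0.002]
t [-0.0031, -0.0002, 0.1058] r [-0.0004, -0.0005, -0.0001]
```

Request:
jog_arm:
  steps:
    - {"tx":0,"ty":0,"tz":0.03,"rx":0,"ry":0,"rz":0}
    - {"tx":0,"ty":0,"tz":0.06,"rx":0,"ry":0,"rz":0}
    - {"tx":0,"ty":0,"tz":0.08,"rx":0,"ry":0,"rz":0}
    - {"tx":0,"ty":0,"tz":0.08,"rx":0,"ry":0,"rz":0}
    - {"tx":0,"ty":0,"tz":0.08,"rx":0,"ry":0,"rz":0}

```text
clock: 3.0
eef_pos: [0.3941, -0.2919, 0.1205]
eef_rot: [-0.0, 0.637, 0.771, 0.0]
force: [-0.2, 0.4, 0.6]
finger_gap: 0.0855
gripper_force: 0.0
```

```bash
python3 -c "
from h import *
s=r.state();print(s['eef_pos'],s['qd'].round(3));go(.3941,-.295,.094,10.8)"
```

```text
[ 0.39409467 -0.29194594  0.12051343] [-0.004 -0.02   0.016 -0.012  0.003  0.003  0.   ]
t [-0.003, -0.0006, 0.0265] r [-0.0, -0.0002, 0.001]
```

Request:
jog_arm:
  steps:
    - {"tx":-0.003,"ty":0,"tz":0.013,"rx":0,"ry":0,"rz":0}
    - {"tx":-0.003,"ty":0,"tz":0.026,"rx":0,"ry":0,"rz":0}
    - {"tx":-0.003,"ty":0,"tz":0.026,"rx":0,"ry":0,"rz":0}
    - {"tx":-0.003,"ty":0,"tz":0.026,"rx":0,"ry":0,"rz":0}

```text
clock: 3.4
eef_pos: [0.3939, -0.2957, 0.0938]
eef_rot: [-0.0, 0.638, 0.77, -0.0]
force: [0.2, 0.4, 0.1]
finger_gap: 0.0852
gripper_force: 0.0
```

Request:
jog_arm:
  steps:
    - {"tx":0,"ty":0,"tz":0,"rx":0,"ry":0,"rz":0}
    - {"tx":0,"ty":0,"tz":0,"rx":0,"ry":0,"rz":0}
    - {"tx":0,"ty":0,"tz":0,"rx":0,"ry":0,"rz":0}
    - {"tx":0,"ty":0,"tz":0,"rx":0,"ry":0,"rz":0}
    - {"tx":0,"ty":0,"tz":0,"rx":0,"ry":0,"rz":0}
    - {"tx":0,"ty":0,"tz":0,"rx":0,"ry":0,"rz":0}
    - {"tx":0,"ty":0,"tz":0,"rx":0,"ry":0,"rz":0}
    - {"tx":0,"ty":0,"tz":0,"rx":0,"ry":0,"rz":0}
  jaw: 0
  grip_force: 40

```text
clock: 4.2
eef_pos: [0.3941, -0.2958, 0.0939]
eef_rot: [0.0, 0.638, 0.77, -0.0]
force: [0.6, 0.2, 1.1]
finger_gap: 0.0074
gripper_force: 42.8
```

Request:
jog_arm:
  steps:
    - {"tx":0,"ty":0,"tz":-0.02,"rx":0,"ry":0,"rz":0}
    - {"tx":0,"ty":0,"tz":-0.06,"rx":0,"ry":0,"rz":0}
    - {"tx":0,"ty":0,"tz":-0.1,"rx":0,"ry":0,"rz":0}
    - {"tx":0,"ty":0,"tz":-0.14,"rx":0,"ry":0,"rz":0}
    - {"tx":0,"ty":0,"tz":-0.18,"rx":0,"ry":0,"rz":0}
    - {"tx":0,"ty":0,"tz":-0.18,"rx":0,"ry":0,"rz":0}

```text
clock: 4.8
eef_pos: [0.3955, -0.297, 0.2778]
eef_rot: [0.003, 0.638, 0.77, 0.002]
force: [1.2, -0.1, -3.8]
finger_gap: 0.007
gripper_force: 42.1
```

```bash
python3 -c "
from h import *
s=r.state();print(s['eef_pos'],s['finger_gap'],s['force']);go(.52,0,.27,0);go(*rk(0,.18),.27,-6.05)"
```

```text
[ 0.39545814 -0.29698702  0.27783156] 0.006960651442760049 [ 1.23577649 -0.12147444 -3.78431621]
t [0.2685, 0.1777, 0.0083] r [0.0062, 0.0016, 0.1877]
t [0.4698, 0.2965, 0.0086] r [0.0063, 0.0013, 0.2933]
```

Request:
jog_arm:
  steps:
    - {"tx":0.02,"ty":0.012,"tz":0,"rx":0,"ry":0,"rz":0.012}
    - {"tx":0.06,"ty":0.038,"tz":0,"rx":0,"ry":0,"rz":0.037}
    - {"tx":0.1,"ty":0.063,"tz":0.002,"rx":0.006,"ry":0.001,"rz":0.062}
    - {"tx":0.14,"ty":0.088,"tz":0.004,"rx":0.006,"ry":0.001,"rz":0.087}
    - {"tx":0.18,"ty":0.114,"tz":0.008,"rx":0.006,"ry":0.001,"rz":0.112}
    - {"tx":0.22,"ty":0.139,"tz":0.008,"rx":0.006,"ry":0.001,"rz":0.137}
    - {"tx":0.26,"ty":0.164,"tz":0.008,"rx":0.006,"ry":0.001,"rz":0.162}
    - {"tx":0.3,"ty":0.189,"tz":0.008,"rx":0.006,"ry":0.001,"rz":0.187}
    - {"tx":0.34,"ty":0.215,"tz":0.008,"rx":0.006,"ry":0.001,"rz":0.212}
    - {"tx":0.38,"ty":0.24,"tz":0.008,"rx":0.006,"ry":0.001,"rz":0.237}
    - {"tx":0.42,"ty":0.265,"tz":0.008,"rx":0.006,"ry":0.001,"rz":0.262}
    - {"tx":0.45,"ty":0.284,"tz":0.008,"rx":0.006,"ry":0.001,"rz":0.28}

```text
clock: 6.0
eef_pos: [0.589, 0.2026, 0.2642]
eef_rot: [-0.003, 0.739, 0.674, -0.003]
force: [1.6, -0.9, -2.8]
finger_gap: 0.0071
gripper_force: 42.1
```

```bash
python3 -c "
from h import *
s=r.state();print(s['eef_pos'],s['finger_gap'],s['force']);go(*rk(0,.18),.27,-6.05)"
```

```text
[0.58899736 0.20260332 0.26417167] 0.007125587998455425 [ 1.64382125 -0.87259947 -2.82288388]
t [0.0181, 0.0085, -0.0059] r [-0.0077, 0.0004, 0.0146]
```

Request:
jog_arm:
  steps:
    - {"tx":0.018,"ty":0.008,"tz":-0.003,"rx":-0.006,"ry":0,"rz":0.014}
    - {"tx":0.018,"ty":0.008,"tz":-0.003,"rx":-0.006,"ry":0,"rz":0.014}
    - {"tx":0.018,"ty":0.008,"tz":-0.003,"rx":-0.006,"ry":0,"rz":0.014}
    - {"tx":0.018,"ty":0.008,"tz":-0.003,"rx":-0.006,"ry":0,"rz":0.014}
    - {"tx":0.018,"ty":0.008,"tz":-0.003,"rx":-0.006,"ry":0,"rz":0.014}

```text
clock: 6.5
eef_pos: [0.5984, 0.2155, 0.2687]
eef_rot: [-0.0, 0.744, 0.668, -0.0]
force: [0.3, 0.5, -2.6]
finger_gap: 0.0068
gripper_force: 42.1
```

```bash
python3 -c "
from h import *
s=r.state();print(s['eef_pos'],s['finger_gap'],s['force']);go(*rk(0,.18),.225,-6.05)
im,d=snap('side');cv2.imwrite('pics/s1.png',cv2.resize(im[120:340,180:380],(545,600),interpolation=cv2.INTER_CUBIC))"
```

```text
[0.59843582 0.21550276 0.26870726] 0.006842516898462963 [ 0.33542986  0.525177   -2.60127597]
t [0.0044, 0.0003, 0.0437] r [-0.0005, -0.0001, -0.0017]
```

View pics/s1.png

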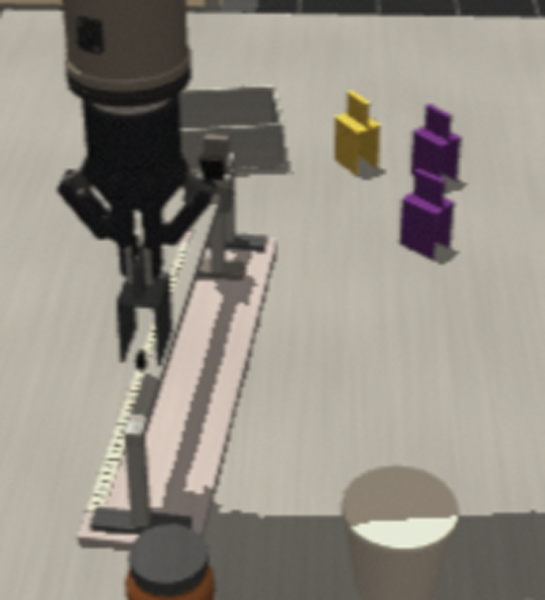

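The divider hangs level in the fingers above the bar's +y end, with its plates around crop pixels (120–165, 280–365). Lowering now.

Request:
jog_arm:
  steps:
    - {"tx":0.004,"ty":0,"tz":0.01,"rx":0,"ry":0,"rz":0}
    - {"tx":0.004,"ty":0,"tz":0.02,"rx":0,"ry":0,"rz":0}
    - {"tx":0.004,"ty":0,"tz":0.03,"rx":0,"ry":0,"rz":0}
    - {"tx":0.004,"ty":0,"tz":0.037,"rx":0,"ry":0,"rz":0}
    - {"tx":0.004,"ty":0,"tz":0.043,"rx":0,"ry":0,"rz":0}
    - {"tx":0.004,"ty":0,"tz":0.049,"rx":0,"ry":0,"rz":0}
    - {"tx":0.004,"ty":0,"tz":0.055,"rx":0,"ry":0,"rz":0}

```text
clock: 7.25
eef_pos: [0.5992, 0.2205, 0.2134]
eef_rot: [-0.0, 0.744, 0.669, 0.0]
force: [-0.3, -0.1, -2.1]
finger_gap: 0.0074
gripper_force: 42.1
```

```bash
python3 -c "
from h import *
s=r.state();print(s['eef_pos'],s['finger_gap'],s['force']);go(*rk(0,.18),.164,-6.05)
im,d=snap('side');np.savez('pics/a.npz',im=im)
P=cloud('side',d);print(((P[...,:2]-RO)@UX)[250:262,215:250:3].round(3)) if 0 else None"
```

```text
[0.59915234 0.22054273 0.21342419] 0.007350122793457184 [-0.28124129 -0.10374582 -2.10205267]
t [-0.0006, 0.0001, 0.0494] r [0.0, -0.0001, -0.0006]
```

Request:
jog_arm:
  steps:
    - {"tx":0,"ty":0,"tz":0.012,"rx":0,"ry":0,"rz":0}
    - {"tx":0,"ty":0,"tz":0.024,"rx":0,"ry":0,"rz":0}
    - {"tx":0,"ty":0,"tz":0.034,"rx":0,"ry":0,"rz":0}
    - {"tx":0,"ty":0,"tz":0.041,"rx":0,"ry":0,"rz":0}
    - {"tx":0,"ty":0,"tz":0.045,"rx":0,"ry":0,"rz":0}
    - {"tx":0,"ty":0,"tz":0.047,"rx":0,"ry":0,"rz":0}
    - {"tx":0,"ty":0,"tz":0.048,"rx":0,"ry":0,"rz":0}
    - {"tx":0,"ty":0,"tz":0.048,"rx":0,"ry":0,"rz":0}

```text
clock: 8.1
eef_pos: [0.5992, 0.2206, 0.166]
eef_rot: [-0.0, 0.744, 0.669, 0.0]
force: [-0.3, -0.3, -1.9]
finger_gap: 0.0071
gripper_force: 42.1
```

Request:
jog_arm:
  steps:
    - {"tx":0,"ty":0,"tz":0.001,"rx":0,"ry":0,"rz":0}
    - {"tx":0,"ty":0,"tz":0.002,"rx":0,"ry":0,"rz":0}
    - {"tx":0,"ty":0,"tz":0.002,"rx":0,"ry":0,"rz":0}

```text
clock: 8.4
eef_pos: [0.5992, 0.2207, 0.164]
eef_rot: [-0.0, 0.744, 0.669, 0.0]
force: [1.0, 0.1, -1.2]
finger_gap: 0.0075
gripper_force: 42.3
```

Request:
jog_arm:
  steps:
    - {"tx":0,"ty":0,"tz":0.0005,"rx":0,"ry":0,"rz":0}
    - {"tx":0,"ty":0,"tz":0.0005,"rx":0,"ry":0,"rz":0}
    - {"tx":0,"ty":0,"tz":0.0005,"rx":0,"ry":0,"rz":0}
    - {"tx":0,"ty":0,"tz":0.0005,"rx":0,"ry":0,"rz":0}
    - {"tx":0,"ty":0,"tz":0.0005,"rx":0,"ry":0,"rz":0}
    - {"tx":0,"ty":0,"tz":0.0005,"rx":0,"ry":0,"rz":0}
  jaw: 0.05

```text
clock: 9.0
eef_pos: [0.5991, 0.2206, 0.1634]
eef_rot: [-0.0, 0.744, 0.669, 0.0]
force: [-0.3, -0.3, -0.2]
finger_gap: 0.0502
gripper_force: 0.0
```

Request:
jog_arm:
  steps:
    - {"tx":0,"ty":0,"tz":-0.02,"rx":0,"ry":0,"rz":0}
    - {"tx":0,"ty":0,"tz":-0.05,"rx":0,"ry":0,"rz":0}
    - {"tx":0,"ty":0,"tz":-0.09,"rx":0,"ry":0,"rz":0}
    - {"tx":0,"ty":0,"tz":-0.12,"rx":0,"ry":0,"rz":0}
    - {"tx":0,"ty":0,"tz":-0.12,"rx":0,"ry":0,"rz":0}

```text
clock: 9.5
eef_pos: [0.6008, 0.2207, 0.2876]
eef_rot: [0.001, 0.744, 0.669, 0.003]
force: [0.0, -0.1, -0.1]
finger_gap: 0.0505
gripper_force: 0.0
```

```bash
python3 -c "
from h import *
s=r.state();print(s['eef_pos'],s['finger_gap'],s['force'],s['joints'].round(2))
go(*rk(0,-.16),.28,84);go(*rk(0,-.16),.28,-96)
im,d=snap('side');cv2.imwrite('pics/s2.png',cv2.resize(im[120:340,180:380],(545,600),interpolation=cv2.INTER_CUBIC))"
```

```text
[0.60075676 0.22071672 0.28757519] 0.050488343485164996 [ 0.03445411 -0.10238994 -0.0858384 ] [-0.96  0.4   0.68  1.68 -0.27  1.15 -0.31]
t [-0.341, -0.0013, 0.0063] r [0.0065, 0.0008, -1.5724]
t [-0.341, -0.0013, 0.0063] r [0.0008, -0.0065, 1.5691]
```

View pics/s2.png

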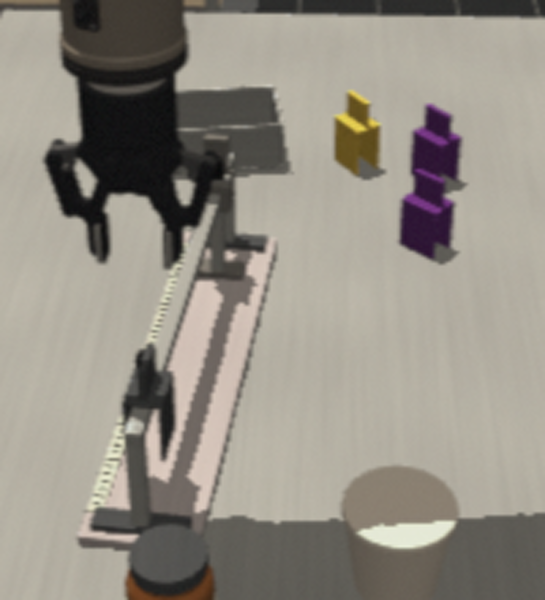

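The divider sits upright astride the bar next to the +y post (crop ~(150,390)), and the gripper is clear of it. Moving to the leg with the jaw fully open.

Request:
jog_arm:
  steps:
    - {"tx":-0.02,"ty":0,"tz":0,"rx":0,"ry":0,"rz":-0.13}
    - {"tx":-0.05,"ty":0,"tz":0,"rx":0,"ry":0,"rz":-0.26}
    - {"tx":-0.08,"ty":0,"tz":0,"rx":0,"ry":0,"rz":-0.39}
    - {"tx":-0.11,"ty":0,"tz":0,"rx":0,"ry":0,"rz":-0.52}
    - {"tx":-0.14,"ty":0,"tz":0,"rx":0,"ry":0,"rz":-0.65}
    - {"tx":-0.17,"ty":0,"tz":0,"rx":0,"ry":0,"rz":-0.78}
    - {"tx":-0.2,"ty":0,"tz":0,"rx":0,"ry":0,"rz":-0.91}
    - {"tx":-0.23,"ty":0,"tz":0,"rx":0,"ry":0,"rz":-1.04}
    - {"tx":-0.26,"ty":0,"tz":0,"rx":0,"ry":0,"rz":-1.17}
    - {"tx":-0.29,"ty":0,"tz":0,"rx":0,"ry":0,"rz":-1.3}
    - {"tx":-0.32,"ty":0,"tz":0,"rx":0,"ry":0,"rz":-1.43}
    - {"tx":-0.338,"ty":0,"tz":0,"rx":0,"ry":0,"rz":-1.571}
  jaw: 0.0854

```text
clock: 10.75
eef_pos: [0.5623, -0.1179, 0.2824]
eef_rot: [-0.001, 0.051, 0.999, -0.0]
force: [0.1, -0.2, 0.6]
finger_gap: 0.0854
gripper_force: 0.0
```

Request:
jog_arm:
  steps:
    - {"tx":0,"ty":0,"tz":0,"rx":0,"ry":0,"rz":0}
    - {"tx":0,"ty":0,"tz":0,"rx":0,"ry":0,"rz":0}
    - {"tx":0,"ty":0,"tz":0,"rx":0,"ry":0,"rz":0}

```text
clock: 11.05
eef_pos: [0.5633, -0.1144, 0.2828]
eef_rot: [-0.0, 0.054, 0.999, 0.0]
force: [-0.8, 1.1, -0.2]
finger_gap: 0.0855
gripper_force: 0.0
```

```bash
python3 -c "
from h import *
s=r.state();print(s['eef_pos'],s['finger_gap'],s['force'],s['joints'].round(2))
go(*rk(0,-.1575),.17,83.95)"
```

```text
[ 0.56333617 -0.11440308  0.28278369] 0.08551291237019423 [-0.78473074  1.14328386 -0.19023443] [-0.34  0.26  0.52  1.82 -0.14  1.1   1.69]
t [-0.0005, -0.0013, 0.1128] r [0.0003, -0.0009, -0.0015]
```

Request:
jog_arm:
  steps:
    - {"tx":0,"ty":-0.001,"tz":0.03,"rx":0,"ry":0,"rz":0}
    - {"tx":0,"ty":-0.001,"tz":0.06,"rx":0,"ry":0,"rz":0}
    - {"tx":0,"ty":-0.001,"tz":0.085,"rx":0,"ry":0,"rz":0}
    - {"tx":0,"ty":-0.001,"tz":0.1,"rx":0,"ry":0,"rz":0}
    - {"tx":0,"ty":-0.001,"tz":0.112,"rx":0,"ry":0,"rz":0}
    - {"tx":0,"ty":-0.001,"tz":0.112,"rx":0,"ry":0,"rz":0}
    - {"tx":0,"ty":-0.001,"tz":0.112,"rx":0,"ry":0,"rz":0}

```text
clock: 11.75
eef_pos: [0.5636, -0.1165, 0.1719]
eef_rot: [0.0, 0.053, 0.999, 0.0]
force: [0.1, 0.8, 0.7]
finger_gap: 0.0854
gripper_force: 0.0
```

```bash
python3 -c "
from h import *
s=r.state();print(s['eef_pos'],s['force'],(s['eef_pos'][:2]-RO)@UY)
im,d=snap('side');cv2.imwrite('pics/s3.png',cv2.resize(im[120:280,210:310],(375,600),interpolation=cv2.INTER_CUBIC))"
```

```text
[ 0.56361994 -0.11645445  0.17194529] [0.1231656  0.77426876 0.73838737] -0.15822080050576917
```

View pics/s3.png

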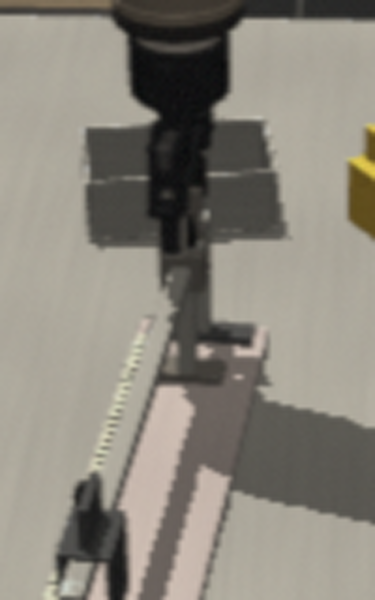

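The fingers straddle the fin and lever above the collar, no contact. Pushing the fin towards +y.

Request:
jog_arm:
  steps:
    - {"tx":0,"ty":0.01,"tz":0,"rx":0,"ry":0,"rz":0}
    - {"tx":0,"ty":0.018,"tz":0,"rx":0,"ry":0,"rz":0}
    - {"tx":0,"ty":0.023,"tz":0,"rx":0,"ry":0,"rz":0}
    - {"tx":0,"ty":0.03,"tz":0,"rx":0,"ry":0,"rz":0}
    - {"tx":0,"ty":0.04,"tz":0,"rx":0,"ry":0,"rz":0}
    - {"tx":0,"ty":0.052,"tz":0,"rx":0,"ry":0,"rz":0}
    - {"tx":0,"ty":0.064,"tz":0,"rx":0,"ry":0,"rz":0}
    - {"tx":0,"ty":0.076,"tz":0,"rx":0,"ry":0,"rz":0}
    - {"tx":0,"ty":0.088,"tz":0,"rx":0,"ry":0,"rz":0}
    - {"tx":0,"ty":0.1,"tz":0,"rx":0,"ry":0,"rz":0}
    - {"tx":0,"ty":0.11,"tz":0,"rx":0,"ry":0,"rz":0}
    - {"tx":0,"ty":0.12,"tz":0,"rx":0,"ry":0,"rz":0}

```text
clock: 13.0
eef_pos: [0.5761, 0.0022, 0.1719]
eef_rot: [0.0, 0.053, 0.999, -0.001]
force: [0.3, -9.7, 3.5]
finger_gap: 0.0857
gripper_force: 4.9
```

Request:
jog_arm:
  steps:
    - {"tx":0,"ty":0.01,"tz":0,"rx":0,"ry":0,"rz":0}
    - {"tx":0,"ty":0.02,"tz":0,"rx":0,"ry":0,"rz":0}
    - {"tx":0,"ty":0.03,"tz":0,"rx":0,"ry":0,"rz":0}
    - {"tx":0,"ty":0.04,"tz":0,"rx":0,"ry":0,"rz":0}
    - {"tx":0,"ty":0.05,"tz":0,"rx":0,"ry":0,"rz":0}
    - {"tx":0,"ty":0.055,"tz":0,"rx":0,"ry":0,"rz":0}
    - {"tx":0,"ty":0.06,"tz":0,"rx":0,"ry":0,"rz":0}
    - {"tx":0,"ty":0.06,"tz":0,"rx":0,"ry":0,"rz":0}
    - {"tx":0,"ty":0.06,"tz":0,"rx":0,"ry":0,"rz":0}

```text
clock: 13.9
eef_pos: [0.5824, 0.0626, 0.1717]
eef_rot: [0.0, 0.053, 0.999, -0.0]
force: [-0.2, -3.4, 1.7]
finger_gap: 0.0852
gripper_force: 1.6
```

```bash
python3 -c "
from h import *
s=r.state();p=s['eef_pos'][:2]-RO;print(s['eef_pos'],s['force'],p@UX,p@UY)
go(*rk(0,.0317),.17,83.95)
im,d=snap('side');im2,d2=snap('top')
a=cv2.resize(im[160:300,200:300],(428,600),interpolation=cv2.INTER_CUBIC)
b=cv2.resize(im2[135:235,215:275],(360,600),interpolation=cv2.INTER_CUBIC)
cv2.imwrite('pics/s4.png',np.hstack([a,b]))"
```

```text
[0.58235292 0.06264339 0.17173777] [-0.21207303 -3.44705264  1.70454501] -0.0001508848892684538 0.021848545390847657
t [-0.0002, 0.0098, 0.0017] r [-0.0001, 0.0006, 0.0]
```

View pics/s4.png

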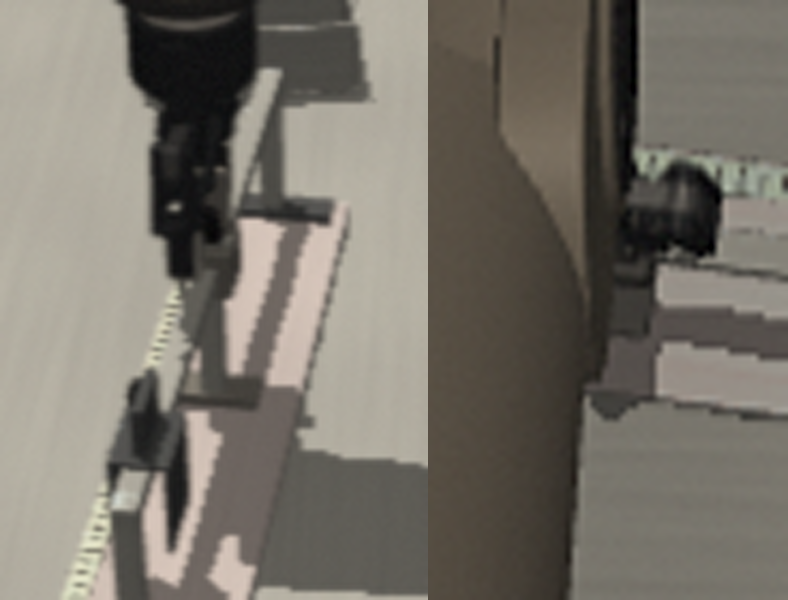

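The leg's foot slid with the fin at crop (225,390), and the push force was about 9 N as expected. From above the gripper hides the pointer. I'll push to just short of the mark, back away and measure.

Request:
jog_arm:
  steps:
    - {"tx":0,"ty":0.006,"tz":0,"rx":0,"ry":0,"rz":0}
    - {"tx":0,"ty":0.011,"tz":0,"rx":0,"ry":0,"rz":0}
    - {"tx":0,"ty":0.011,"tz":0,"rx":0,"ry":0,"rz":0}
    - {"tx":0,"ty":0.011,"tz":0,"rx":0,"ry":0,"rz":0}

```text
clock: 14.4
eef_pos: [0.5834, 0.0734, 0.1714]
eef_rot: [0.0, 0.053, 0.999, -0.0]
force: [0.2, -4.0, 3.3]
finger_gap: 0.0856
gripper_force: 1.9
```

Request:
jog_arm:
  steps:
    - {"tx":0,"ty":-0.01,"tz":0,"rx":0,"ry":0,"rz":0}
    - {"tx":0,"ty":-0.02,"tz":0,"rx":0,"ry":0,"rz":0}
    - {"tx":0,"ty":-0.02,"tz":-0.03,"rx":0,"ry":0,"rz":0}
    - {"tx":0,"ty":-0.02,"tz":-0.07,"rx":0,"ry":0,"rz":0}
    - {"tx":0,"ty":-0.02,"tz":-0.11,"rx":0,"ry":0,"rz":0}
    - {"tx":0.02,"ty":-0.05,"tz":-0.11,"rx":0,"ry":0,"rz":0}
    - {"tx":0.03,"ty":-0.1,"tz":-0.11,"rx":0,"ry":0,"rz":0}
    - {"tx":0.03,"ty":-0.15,"tz":-0.11,"rx":0,"ry":0,"rz":0}
    - {"tx":0.03,"ty":-0.2,"tz":-0.11,"rx":0,"ry":0,"rz":0}
    - {"tx":0.03,"ty":-0.25,"tz":-0.11,"rx":0,"ry":0,"rz":0}
    - {"tx":0.03,"ty":-0.3,"tz":-0.11,"rx":0,"ry":0,"rz":0}
    - {"tx":0.03,"ty":-0.3,"tz":-0.11,"rx":0,"ry":0,"rz":0}

```text
clock: 15.6
eef_pos: [0.5192, -0.2292, 0.2817]
eef_rot: [0.0, 0.057, 0.998, -0.001]
force: [0.1, 0.5, -0.2]
finger_gap: 0.0853
gripper_force: 0.0
```

```bash
python3 -c "
from h import *
s=r.state();p=s['eef_pos'][:2]-RO;print(s['clock'],s['eef_pos'],s['force'],p@UX,p@UY)
im2,d2=snap('top');P=cloud('top',d2)
M=P[130:220,200:300].reshape(-1,3)
for n,a,b in(('top',.165,.2),('collar',.138,.15)):
    q=M[(M[:,2]>a)&(M[:,2]<b)];
    if len(q):
        k=np.c_[(q[:,:2]-RO)@UX,(q[:,:2]-RO)@UY]*1000;print(n,len(q),k.min(0),k.max(0),cv2.minAreaRect(k.astype(np.float32)))
cv2.imwrite('pics/s5.png',cv2.resize(im2[143:187,222:280],(784,595),interpolation=cv2.INTER_CUBIC))
im,d=snap('side')"
```

```text
15.6 [ 0.51922201 -0.22922156  0.28172783] [ 0.14229059  0.49025774 -0.16326224] -0.032165695787588953 -0.27503596353351445
top 134 [-13.048138    -9.35721576] [12.25322071 34.00959651] ((-0.19388389587402344, 12.35679817199707), (43.32078170776367, 25.310897827148438), 89.41424560546875)
collar 115 [-17.85896227 -13.27879149] [17.10846975 22.16627539] ((-0.4145221710205078, 4.260980606079102), (35.470947265625, 34.83689498901367), 89.12482452392578)
```

View pics/s5.png

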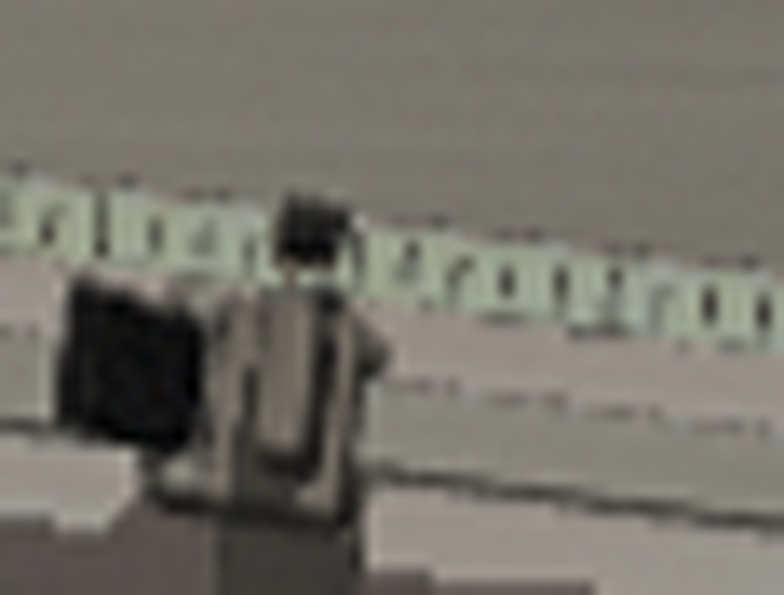

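The crop shows the leg open-levered and just short of the clip: fin at (290,385), lever at (130,370), clip centre at (312,235). The leg is at rack y ≈ 4.3 mm and the mark at ≈ 7.6 mm. Camera and gripper agree to about 0.4 mm, so I'll go back for the last 3.3 mm.

```bash
python3 -c "
from h import *
go(*rk(0,.0123),.28,83.95)"
```

```text
t [-0.03, 0.2817, 0.0012] r [0.0001, -0.0003, -0.0038]
```

Request:
jog_arm:
  steps:
    - {"tx":0,"ty":0.03,"tz":0,"rx":0,"ry":0,"rz":0}
    - {"tx":0,"ty":0.07,"tz":0,"rx":0,"ry":0,"rz":0}
    - {"tx":-0.01,"ty":0.11,"tz":0,"rx":0,"ry":0,"rz":0}
    - {"tx":-0.02,"ty":0.15,"tz":0,"rx":0,"ry":0,"rz":0}
    - {"tx":-0.03,"ty":0.19,"tz":0,"rx":0,"ry":0,"rz":0}
    - {"tx":-0.03,"ty":0.23,"tz":0,"rx":0,"ry":0,"rz":0}
    - {"tx":-0.03,"ty":0.26,"tz":0,"rx":0,"ry":0,"rz":0}
    - {"tx":-0.03,"ty":0.28,"tz":0,"rx":0,"ry":0,"rz":0}
    - {"tx":-0.03,"ty":0.28,"tz":0,"rx":0,"ry":0,"rz":0}
    - {"tx":-0.03,"ty":0.28,"tz":0,"rx":0,"ry":0,"rz":0}
    - {"tx":-0.03,"ty":0.28,"tz":0,"rx":0,"ry":0,"rz":0}

```text
clock: 16.8
eef_pos: [0.581, 0.0531, 0.2813]
eef_rot: [-0.0, 0.053, 0.999, 0.0]
force: [0.7, 0.4, 0.2]
finger_gap: 0.0854
gripper_force: 0.0
```

```bash
python3 -c "
from h import *
go(*rk(0,.0123),.172,83.95)"
```

```text
t [-0.0005, 0.0001, 0.1093] r [0.0001, -0.0002, -0.0005]
```

Descend, then push slowly to near c ≈ 35 mm (ty ≈ +0.0225).

Request:
jog_arm:
  steps:
    - {"tx":0,"ty":0,"tz":0.03,"rx":0,"ry":0,"rz":0}
    - {"tx":0,"ty":0,"tz":0.06,"rx":0,"ry":0,"rz":0}
    - {"tx":0,"ty":0,"tz":0.085,"rx":0,"ry":0,"rz":0}
    - {"tx":0,"ty":0,"tz":0.1,"rx":0,"ry":0,"rz":0}
    - {"tx":0,"ty":0,"tz":0.11,"rx":0,"ry":0,"rz":0}
    - {"tx":0,"ty":0.008,"tz":0.11,"rx":0,"ry":0,"rz":0}
    - {"tx":0,"ty":0.015,"tz":0.11,"rx":0,"ry":0,"rz":0}
    - {"tx":0,"ty":0.019,"tz":0.11,"rx":0,"ry":0,"rz":0}
    - {"tx":0,"ty":0.021,"tz":0.11,"rx":0,"ry":0,"rz":0}
    - {"tx":0,"ty":0.0225,"tz":0.11,"rx":0,"ry":0,"rz":0}
    - {"tx":0,"ty":0.0225,"tz":0.11,"rx":0,"ry":0,"rz":0}
    - {"tx":0,"ty":0.0225,"tz":0.11,"rx":0,"ry":0,"rz":0}

```text
clock: 18.0
eef_pos: [0.5841, 0.0751, 0.1723]
eef_rot: [0.001, 0.053, 0.999, -0.0]
force: [0.7, -6.4, 2.8]
finger_gap: 0.0851
gripper_force: 3.3
```

```bash
python3 -c "
from h import *
s=r.state();p=s['eef_pos'][:2]-RO;print(s['eef_pos'],s['force'],p@UX,p@UY)"
```

```text
[0.58413856 0.07505365 0.17229833] [ 0.65472987 -6.44378357  2.76224129] 0.0003167076121107418 0.034377513424355
```

Request:
jog_arm:
  steps:
    - {"tx":0,"ty":0.001,"tz":0,"rx":0,"ry":0,"rz":0}
    - {"tx":0,"ty":0.0015,"tz":0,"rx":0,"ry":0,"rz":0}
    - {"tx":0,"ty":0.0015,"tz":0,"rx":0,"ry":0,"rz":0}
    - {"tx":0,"ty":0.0015,"tz":0,"rx":0,"ry":0,"rz":0}

```text
clock: 18.4
eef_pos: [0.5843, 0.0762, 0.1723]
eef_rot: [0.001, 0.053, 0.999, -0.0]
force: [0.2, -8.2, 3.8]
finger_gap: 0.0853
gripper_force: 4.1
```

```bash
python3 -c "
from h import *
s=r.state();p=s['eef_pos'][:2]-RO;print(s['eef_pos'],s['force'],p@UX,p@UY);go(*rk(0,.0075),.17,83.95)"
```

```text
[0.58429178 0.07617875 0.17228057] [ 0.21697056 -8.24687201  3.76750788] 0.0003504867171207166 0.035512462620425025
t [0.0003, -0.028, 0.0023] r [-0.0008, 0.0014, -0.0012]
```

Request:
jog_arm:
  steps:
    - {"tx":0,"ty":0.0005,"tz":0,"rx":0,"ry":0,"rz":0}
    - {"tx":0,"ty":0.0005,"tz":0,"rx":0,"ry":0,"rz":0}
    - {"tx":0,"ty":0.0005,"tz":0,"rx":0,"ry":0,"rz":0}

```text
clock: 18.7
eef_pos: [0.5843, 0.0766, 0.1723]
eef_rot: [0.001, 0.053, 0.999, -0.0]
force: [0.1, -8.9, 2.0]
finger_gap: 0.0853
gripper_force: 4.3
```

Request:
jog_arm:
  steps:
    - {"tx":0,"ty":-0.01,"tz":0,"rx":0,"ry":0,"rz":0}
    - {"tx":0,"ty":-0.02,"tz":0,"rx":0,"ry":0,"rz":0}
    - {"tx":0,"ty":-0.026,"tz":0,"rx":0,"ry":0,"rz":0}
    - {"tx":0,"ty":-0.0285,"tz":0.001,"rx":0,"ry":0,"rz":0}
    - {"tx":0,"ty":-0.0285,"tz":0.001,"rx":0,"ry":0,"rz":0}
    - {"tx":0,"ty":-0.0285,"tz":0.001,"rx":0,"ry":0,"rz":0}
    - {"tx":0,"ty":-0.0285,"tz":0.001,"rx":0,"ry":0,"rz":0}

```text
clock: 19.4
eef_pos: [0.5809, 0.05, 0.1703]
eef_rot: [-0.0, 0.053, 0.999, 0.0]
force: [-1.0, -1.3, 0.5]
finger_gap: 0.0852
gripper_force: 0.0
```

```bash
python3 -c "
from h import *
s=r.state();p=s['eef_pos'][:2]-RO;print(s['eef_pos'],s['force'],p@UX,p@UY);go(*rk(0,.0075),.17,83.95)"
```

```text
[0.58087267 0.04997912 0.17028549] [-0.9838398  -1.26186021  0.51902186] -0.00028803322891165605 0.009099178940820653
t [-0.0003, -0.0016, 0.0003] r [0.0002, -0.0001, 0.0002]
```

Request:
jog_arm:
  steps:
    - {"tx":0,"ty":-0.0016,"tz":0,"rx":0,"ry":0,"rz":0}
    - {"tx":0,"ty":-0.0016,"tz":0,"rx":0,"ry":0,"rz":0}
    - {"tx":0,"ty":-0.0016,"tz":0,"rx":0,"ry":0,"rz":0}
    - {"tx":0,"ty":-0.0016,"tz":0,"rx":0,"ry":0,"rz":0}

```text
clock: 19.8
eef_pos: [0.5807, 0.048, 0.1703]
eef_rot: [-0.0, 0.053, 0.999, 0.0]
force: [-0.1, -0.8, -0.1]
finger_gap: 0.0858
gripper_force: 0.0
```

```bash
python3 -c "
from h import *
s=r.state();p=s['eef_pos'][:2]-RO;print(s['eef_pos'],s['force'],p@UX,p@UY)"
```

```text
[0.58068031 0.04801665 0.17033442] [-0.14568887 -0.84588112 -0.12668841] -0.00027247613294300964 0.0071274242754875315
```

Request:
jog_arm:
  steps:
    - {"tx":0,"ty":0.0004,"tz":0,"rx":0,"ry":0,"rz":0}
    - {"tx":0,"ty":0.0004,"tz":0,"rx":0,"ry":0,"rz":0}
    - {"tx":0,"ty":0.0004,"tz":0,"rx":0,"ry":0,"rz":0}
    - {"tx":0,"ty":0.0004,"tz":0,"rx":0,"ry":0,"rz":0}
    - {"tx":0,"ty":0.0004,"tz":0,"rx":0,"ry":0,"rz":0}
    - {"tx":0,"ty":0.0004,"tz":0,"rx":0,"ry":0,"rz":0}
  jaw: 0.034
  grip_force: 40

```text
clock: 20.4
eef_pos: [0.5811, 0.0491, 0.1707]
eef_rot: [0.0, 0.053, 0.999, 0.0]
force: [1.4, 5.2, 5.4]
finger_gap: 0.0343
gripper_force: 2.5
```

Request:
jog_arm:
  steps:
    - {"tx":0,"ty":0,"tz":0,"rx":0,"ry":0,"rz":0}
    - {"tx":0,"ty":0,"tz":0,"rx":0,"ry":0,"rz":0}
    - {"tx":0,"ty":0,"tz":0,"rx":0,"ry":0,"rz":0}
    - {"tx":0,"ty":0,"tz":0,"rx":0,"ry":0,"rz":0}
    - {"tx":0,"ty":0,"tz":0,"rx":0,"ry":0,"rz":0}
    - {"tx":0,"ty":0,"tz":0,"rx":0,"ry":0,"rz":0}
  jaw: 0

```text
clock: 21.0
eef_pos: [0.581, 0.0486, 0.1709]
eef_rot: [0.0, 0.053, 0.999, 0.0]
force: [-1.4, 2.9, 9.3]
finger_gap: 0.0271
gripper_force: 39.9
```

```bash
python3 -c "
from h import *
s=r.state();p=s['eef_pos'][:2]-RO;print(s['clock'],s['eef_pos'],s['force'],p@UX,p@UY,s['finger_gap'])
im,d=snap('side');im2,d2=snap('top')
a=cv2.resize(im[160:300,200:300],(428,600),interpolation=cv2.INTER_CUBIC)
b=cv2.resize(im2[135:235,215:275],(360,600),interpolation=cv2.INTER_CUBIC)
cv2.imwrite('pics/s6.png',np.hstack([a,b]))"
```

```text
21.0 [0.58104772 0.04859289 0.17090494] [-1.43518509  2.90989586  9.34601121] 3.214037979502446e-05 0.007739162553843328 0.027115913606248567
```

View pics/s6.png

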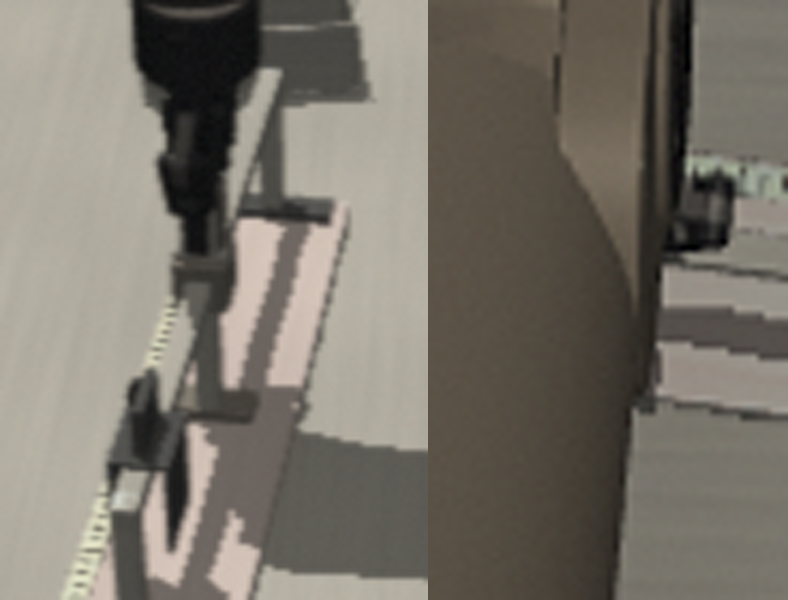

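The gripper grips the fin and lever just above the collar. The gap reads 27 mm (it read about 1 mm low on the divider tab too), so the lever is shut. The centre is at 7.7 mm, within 0.2 mm of the mark, and the divider is still hanging.

```bash
python3 -c "
from cell import sign_off
print(sign_off())"
```

```text
the job is handed in; nothing more can be done
None
```

The job is handed in: the divider hangs on the bar by the +y post, and the leg is held about 0.1 mm from the measured mark with its lever squeezed shut, though the gripper hid the pointer and clip, so no picture shows them lined up.

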